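# Hold the bag clip open over the carton's fold

## Robot

A 6-joint arm with a two-finger parallel gripper is mounted at the origin on the work surface. World frame = base frame: x ahead of the robot, y to its left, z up, the work surface at z = 0. Lengths are in m, angles in rad, forces in N, time in s.
With the tool pointing down it reaches from about 0.275 to 0.85 m from the base axis. Payload 19 kg.
Tool frame: the origin (TCP) lies between the finger pads; the fingertips stand 25 mm ahead of it and the grasp point (between the pads) lies 6 mm ahead of it; z points along the fingers, y is the direction in which the jaws open and shut (so a half turn about z gives the same grasp; the last joint's range is limited). The gripper opens to 85 mm and grips with 20 to 120 N. Pads are 22 mm wide; open, the fingers measure 114 mm over their backs; the gripper's body (76 mm by 85 mm) begins 54 mm behind the grasp point. The pads swing forward as they close: fully open they stand 13 mm farther back than shut.
Start: joints at [1.011, 0.15, 1.437, -0, 1.554, -0.134], TCP at [0.238, 0.524, 0.256] pointing down, gripper open.
Joint ranges: [-2.8, 2.8], [-0.68, 2.1], [0.12, 2.68], [-1.39, 4.53], [0.16, 2.79], [-2.81, 2.81]. Speed limits (rad/s): [1.89, 1.89, 2.22, 3.01, 3.01, 3.01].

## Interface

Orientations are given as [roll, pitch, yaw] about the fixed x, y, z axes, in that order (R = Rz(yaw) Ry(pitch) Rx(roll)).
In Python, from workcell import observe, capture, job_done gives the robot as it stands.
- The arm moves only by the tool apply_moves, never from a script. Its argument "plan" is a list of rows, each a list of 5 numbers: the opening, from -1 (shut) to 1 (fully open), then the shift along the tool's x, y, z in m, then the turn about the tool's z in degrees. A call has 1 to 20 rows; each row is the pose to reach, as a shift and turn from the pose commanded when the call began, along the tool's axes at that moment; what a row does not reach only later rows make up. A row lasts 1/8 s, in which the tool goes at most 62.5 mm and 10.7 degrees, less where a joint would pass 70% of its speed; a pose out of reach is approached as far as the arm can. A call with a gripper value outside its range is refused whole. The fingers move at their own pace and stop on an object; "grip_force" is the grip in N (left out, the last holds). Time passes only in rows, so rows that repeat a pose let the fingers close. It gives the time, the measured TCP pose, the force and the opening at its end, in the units of the state.
- observe(): the state, without advancing time (a new reading comes with each control period).
- capture(name): name is "scene" or "side" or "wrist"; returns a dict with "pixels" (384x512x3 uint8, red, green, blue), "fx", "fy", "cx", "cy" (pixels), "eye" and "rotation" of the camera in the world. Camera axes: x right, y down, z forward; pixel columns grow to the right and rows downward; lengths in m; the calibration is good to about 2 mm. A picture is of the moment at which its call begins. There is no depth.
- job_done(): hands the job in, once; it reports no verdict.
The state is a dict: "time_s": time; "q": joint angles; "joint_vel": joint speeds; "tau": joint torques, N m; "tool_pos": TCP position; "tool_rot": TCP orientation; "wrist_force": force on the tool from outside, world axes, zero at the start; "ft_torque": the same for the moment, N m; "width": finger opening in m.
Only numpy, scipy, OpenCV 4.12 (cv2) and the standard library are available. Lean on these libraries where they do the work, as an engineer would, in place of code of your own. Each camera call takes 0.05 s, during which the arm holds its last target. There are 200 camera calls.

## Task

I have folded the milk carton shut and want to press its crease flat before the clip goes on. Take the wide steel spring clip off the rim of the white storage box by its two levers, bring it to the carton and hold it squeezed wide open astride the upright card fin on top: in line with the fin and centred along it, one jaw on each side with the tips about halfway down the fin, touching the carton nowhere. Finish while still holding it there gaping, do not let it close or let go, and leave the carton, the small clip, the mug and the jar where they are.

Things in the scene. Friction and masses are not known exactly. Their poses are not given: they have to be found in the camera images.
- wide_clip: Larger of two plain steel bulldog-type bag clips clamped on the robot-side rim of the box, left or right. 62 mm wide, 71 mm tall, 60 g. Two halves turn on a 10 mm thick spring barrel, its axis 16 mm above the rim; origin: middle of that axis, y along it, z up to the levers, jaws down. The frame belongs to the +x half: upright while shut, it tilts by half the opening as the clip opens.
- wide_clip_spring (a joint): Opening angle of the wide clip, rad: 0 as shut on the 4 mm thick rim, 0.76 at the stop, fully open. The spring always drives it shut: about 5 N on each lever edge starts it, about 10 N holds it fully open; grip with 20 to 40 N.
- wide_clip_lever_a (a point): Middle of the rolled edge (6 mm thick, 43 mm long, along y) at the end of one lever, on the +x half: where to pinch, from above, closing along x. Shut, it lies 22 mm out from and 34 mm above the barrel's axis, 50 mm over the two edges. Fully open the pair measures 22 mm and stands 40 mm above the axis.
- wide_clip_lever_b (a point): The same point on the other lever, at x = -22 mm.
- wide_clip_tip_a (a point): Centre of the rolled lip (5 mm thick, 62 mm long) at the end of one jaw of the wide clip, on the +x half. Shut on the rim it lies 31 mm below the barrel's axis and 15 mm below the rim, so lift the opened clip straight up over 25 mm to clear it. Fully open the two lip centres are 31 mm apart and 27 mm below the axis.
- wide_clip_tip_b (a point): The same point on the other jaw.
- storage_box: White open plastic box with straight walls, fixed to the worktop, 140 mm (x) by 250 mm (y) by 110 mm high, walls 4 mm; origin at the centre of its underside. The clips sit on its -x wall (middle of the wall at x = -68 mm), 110 mm above the worktop. Packets inside stay 25 mm below the rim.
- carton: Half-litre gable-top drinks carton, white card with a printed band, loose, about 0.45 kg, 70 by 70 mm and 155 mm tall with its fin; origin at the centre of its underside, z up, y along the fin. The two roof slopes rise at 45 degrees from 100 mm to the fin's foot at 135 mm.
- carton_fin (a point): Middle of the top edge of the carton's upright card fin, 155 mm above the worktop; axes as the carton's: y along the fin. The fin is 3 mm thick (x), 70 mm long (y) and 20 mm high.
- small_clip: The smaller clip, same kind, 34 mm wide and 50 mm tall, to be left on the rim; origin at the middle of its barrel's axis.
- mug: White mug, 80 mm across, 90 mm high, loose; to be left alone. Origin under its centre.
- jar: Glass jar with steel lid, 68 mm across, 100 mm high, loose; to be left alone. Origin under its centre.
Mind the look-alikes: they are no part of the job. Leave any orange or yellow look-alike of the carton alone.

How it is judged:
On the way:
1. the wide clip is off the box, squeezed open in the fingers (value of joint wide_clip_spring above 0.4 rad and contact force between wide_clip and the fingers above 2 N and contact force between wide_clip and storage_box below 0.05 N and height (world z) of each of wide_clip_tip_a, wide_clip_tip_b above 0.113 m), for 0.1 s.
At the end, for the whole second after the job is handed in: Fingers hold the wide clip open (over 0.45 rad), still, astride the fin: lip centres on opposite sides, 5 to 20 mm below its top edge, within 15 mm of its middle, barrel within 0.2 rad of the fin's line; clip and robot touch no carton, which stands within 15 mm of its place (value of joint wide_clip_spring above 0.45 rad and contact force between wide_clip and the fingers above 2 N and contact force between each of wide_clip, the arm and carton below 0.05 N and z of wide_clip_tip_a in the frame of carton_fin between -0.02 and -0.005 m and z of wide_clip_tip_b in the frame of carton_fin between -0.02 and -0.005 m and y of wide_clip_tip_a in the frame of carton_fin between -0.015 and 0.015 m and y of wide_clip_tip_b in the frame of carton_fin between -0.015 and 0.015 m and angle between the y axis of wide_clip and the y axis of carton, either way round below 0.2 rad and ((x of wide_clip_tip_a in the frame of carton_fin above 0.004 m and x of wide_clip_tip_b in the frame of carton_fin below -0.004 m) or (x of wide_clip_tip_a in the frame of carton_fin below -0.004 m and x of wide_clip_tip_b in the frame of carton_fin above 0.004 m)) and linear speed of wide_clip below 0.02 m/s and angle between carton's own z axis and vertical below 0.05 rad and distance of carton from where it was at the start of the episode below 0.015 m); the arm keeps its last pose, push and grip.
It fails at once if the carton is knocked over or pushed away (distance of carton from where it was at the start of the episode above 0.015 m or angle between carton's own z axis and vertical above 0.2 rad).
It fails at once if the small clip is pulled off or shifted (distance of small_clip from where it was at the start of the episode above 0.015 m).
It fails at once if the mug or the jar is disturbed (distance of any of mug, jar from where it was at the start of the episode above 0.02 m).
It also fails if it takes over 35 s, if anything falls off the work surface, if the arm or the gripper's body presses on something with over 40 N, if the wrist force passes 120 N, or if a joint passes its speed limit or range.

## Working session

There is one attempt and no reset: what is moved stays moved. The work goes in short steps, Python scripts to look and compute and a tool call to move; the robot and the scene stay as the last step left them, time stands still between calls to the robot, and variables do not carry over. Pictures are saved under pics/ and viewed, about 8 in all and at most 12, crops included, and the job is handed in when it is done.

Besides the shell and the picture viewer there is one more tool, called after ">>>" in YAML: its name, and indented under it one key for each argument. apply_moves: Moves the arm, as the interface text tells. Its arguments: {"type":"object","properties":{"plan":{"type":"array","items":{"type":"array","items":{"type":"number"}}},"grip_force":{"type":"number"}},"required":["plan"]}

```bash
mkdir -p pics; cat > h.py <<'E'
import numpy as np, cv2, pickle
from workcell import observe, capture, job_done
def snap(name,f):
    c=capture(name); cv2.imwrite(f'pics/{f}.png',c['pixels'][:,:,::-1]); pickle.dump(c,open(f'pics/{f}.pkl','wb')); return c
def load(f): return pickle.load(open(f'pics/{f}.pkl','rb'))
def ray(c,u,v):
    d=np.array([(u-c['cx'])/c['fx'],(v-c['cy'])/c['fy'],1.]); return np.array(c['eye']),np.array(c['rotation'])@d
def atz(c,u,v,z):
    e,d=ray(c,u,v); return e+d*(z-e[2])/d[2]
def proj(c,p):
    q=np.array(c['rotation']).T@(np.array(p)-c['eye']); return np.array([c['fx']*q[0]/q[2]+c['cx'],c['fy']*q[1]/q[2]+c['cy']])
def tri(*obs):
    A=np.zeros((3,3));b=np.zeros(3)
    for c,u,v in obs:
        e,d=ray(c,u,v);d=d/np.linalg.norm(d);P=np.eye(3)-np.outer(d,d);A+=P;b+=P@e
    p=np.linalg.solve(A,b)
    return p,[proj(c,p)-[u,v] for c,u,v in obs]
def crop(f,x0,y0,x1,y1,k,o):
    im=cv2.imread(f'pics/{f}.png')[y0:y1,x0:x1]; cv2.imwrite(f'pics/{o}.png',cv2.resize(im,None,fx=k,fy=k,interpolation=cv2.INTER_CUBIC))
E
python3 - <<'E'
from h import *
a=snap('scene','s0');b=snap('side','d0');w=snap('wrist','w0')
for c in(a,b,w): print(np.round(c['eye'],3),c['fx'],np.round(c['rotation'],2).tolist())
print(observe())
im=np.vstack([np.hstack([cv2.imread(f'pics/{n}.png') for n in('s0','d0')])])
cv2.imwrite('pics/both.png',cv2.resize(im,(800,300)))
E
```

```text
[1.202 0.292 0.854] 485.9838907097021 [-2.37, -0.02, 2.05]
[ 0.251 -0.545  0.858] 409.30512864124336 [-2.45, 0.0, -0.52]
[0.172 0.553 0.373] 284.99570865479484 [2.85, 0.0, 1.15]
{'time_s': 0.15, 'q': array([ 1.01097873e+00,  1.50854834e-01,  1.43784480e+00, -1.31779205e-06,
        1.55382159e+00, -1.34011688e-01]), 'joint_vel': array([-0.00189847, -0.00184175, -0.0004651 ,  0.00109247,  0.00052678,
        0.00067019]), 'tau': array([ 2.59684086e-03, -7.13381767e+01, -5.71044838e+01, -1.33214608e-04,
        7.19452757e-03,  1.30755288e-04]), 'tool_pos': array([0.2374417 , 0.52350233, 0.25584288]), 'tool_rot': array([-3.14067224e+00, -1.22760938e-04,  2.71578671e+00]), 'wrist_force': array([ 0.57817255,  0.0922926 , -0.39898515]), 'ft_torque': array([0.02675618, 0.0029932 , 0.03879527]), 'width': 0.08574687406299761}
```

View pics/s0.png

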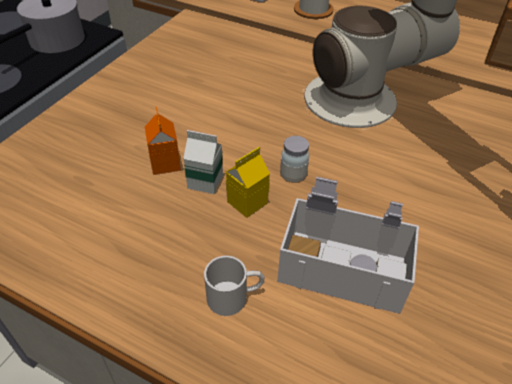

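View pics/d0.png

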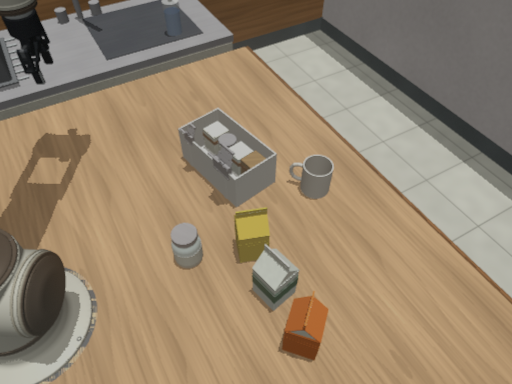

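Scene: the wide clip is at (323,194) and the small clip at (394,214). The white carton is at (203,160), with orange (163,145) and yellow (248,182) look-alikes. Mug at (227,285), jar at (295,158). The side view agrees: clips on the left rim near (222,165) and (192,135), white carton at (276,275). Next, a close crop to check.

```bash
cat >> h.py <<'E'
from scipy.spatial.transform import Rotation as Ro
def Rm(c): return Ro.from_euler('xyz',c['rotation']).as_matrix() if np.ndim(c['rotation'])==1 else c['rotation']
_l=load
def load(f):
    c=_l(f); c['rotation']=Rm(c); return c
E
python3 - <<'E'
from h import *
a=load('s0');b=load('d0')
print(proj(a,[0,0,0]),proj(b,[0,0,0]))
crop('s0',170,115,430,310,3,'c1'); crop('d0',170,100,320,320,2.7,'c2')
i=cv2.imread('pics/s0.png')[170:310,270:430];j=cv2.imread('pics/s0.png')[120:200,170:230]
k=cv2.imread('pics/d0.png')[105:210,170:285];l=cv2.imread('pics/d0.png')[240:315,240:310]
def r(x,w,h): return cv2.resize(x,(w,h),interpolation=cv2.INTER_CUBIC)
# scale4 top-left scene box 400x350 (x2.5); scene carton 60x80 -> x4
o=np.zeros((600,800,3),np.uint8)
o[:280,:320]=r(i,320,280)
o[:320,330:570]=r(j,240,320)
o[325:325+262,:288]=r(k,288,262)   # x2.5
o[325:325+262,330:575]=r(l,245,262) # x3.5
cv2.imwrite('pics/c3.png',o)
E
```

```text
[349.00443501  99.18255074] [ 27.06543926 323.92345809]
```

View pics/c3.png

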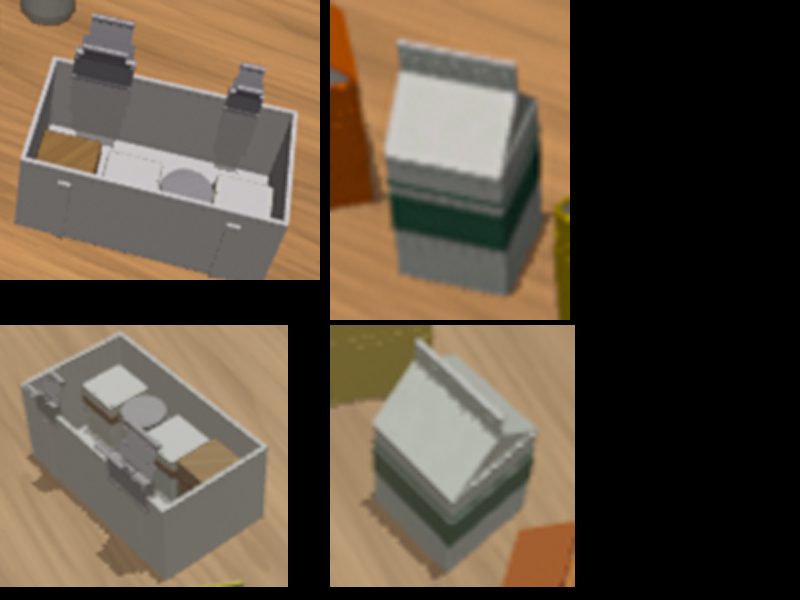

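```bash
python3 - <<'E'
from h import *
a=load('s0');b=load('d0')
f=lambda p:np.round(p,4)
print('box scene',[f(atz(a,*p,.11)[:2]) for p in((296.5,199),(418.5,225),(280,249),(413.5,281))])
print('box side',[f(atz(b,*p,.11)[:2]) for p in((235.9,179.7),(179.2,128.2),(275.8,153.7),(217.9,109))])
print('fin scene',[f(atz(a,*p,.155)[:2]) for p in((187.25,130.25),(216.5,136))])
print('fin side',[f(atz(b,*p,.155)[:2]) for p in((265.1,244.3),(289.4,268.6))])
print('clip scene .16',[f(atz(a,*p,.16)[:2]) for p in((316.5,178.5),(336.5,182))])
print('  second .16',[f(atz(a,*p,.16)[:2]) for p in((309,195),(337,198))])
E
```

```text
box scene [array([0.5444, 0.0626]), array([0.4921, 0.3065]), array([0.6779, 0.0882]), array([0.6277, 0.332 ])]
box side [array([0.5447, 0.0562]), array([0.4987, 0.3005]), array([0.677 , 0.0846]), array([0.6281, 0.3222])]
fin scene [array([ 0.5093, -0.2267]), array([ 0.4948, -0.1588])]
fin side [array([ 0.4958, -0.1641]), array([ 0.5083, -0.2352])]
clip scene .16 [array([0.5172, 0.0906]), array([0.5071, 0.13  ])]
  second .16 [array([0.567 , 0.0953]), array([0.5482, 0.1467])]
```

>>> apply_moves:
  plan:
    - [1, -0.438, -0.251, 0, 54.3]
    - [1, -0.438, -0.251, 0, 54.3]
    - [1, -0.438, -0.251, 0, 54.3]
    - [1, -0.438, -0.251, 0, 54.3]
    - [1, -0.438, -0.251, 0, 54.3]
    - [1, -0.438, -0.251, 0, 54.3]
    - [1, -0.438, -0.251, 0, 54.3]
    - [1, -0.438, -0.251, 0, 54.3]
    - [1, -0.438, -0.251, 0, 54.3]
    - [1, -0.438, -0.251, 0, 54.3]
    - [1, -0.438, -0.251, 0, 54.3]
    - [1, -0.438, -0.251, 0, 54.3]
  grip_force: 30

```text
time_s: 1.65
tool_pos: [0.5322, 0.1152, 0.2565]
tool_rot: [3.141, 0.0, 1.77]
wrist_force: [-0.5, -0.1, 0.2]
width: 0.0855
```

```bash
python3 - <<'E'
from h import *
w=snap('wrist','w1');s=observe();print(s['tool_pos'],s['tool_rot'],s['width'],w['eye'],w['rotation'])
cv2.imwrite('pics/w1b.png',cv2.resize(cv2.imread('pics/w1.png'),(800,600),interpolation=cv2.INTER_CUBIC))
E
```

```text
[0.53231623 0.1150015  0.25651688] [3.14129259e+00 9.48194948e-05 1.76948767e+00] 0.08537158990860785 [0.51887105 0.18604298 0.37326403] [ 2.84923426e+00 -6.20416130e-04  1.99629914e-01]
```

View pics/w1b.png

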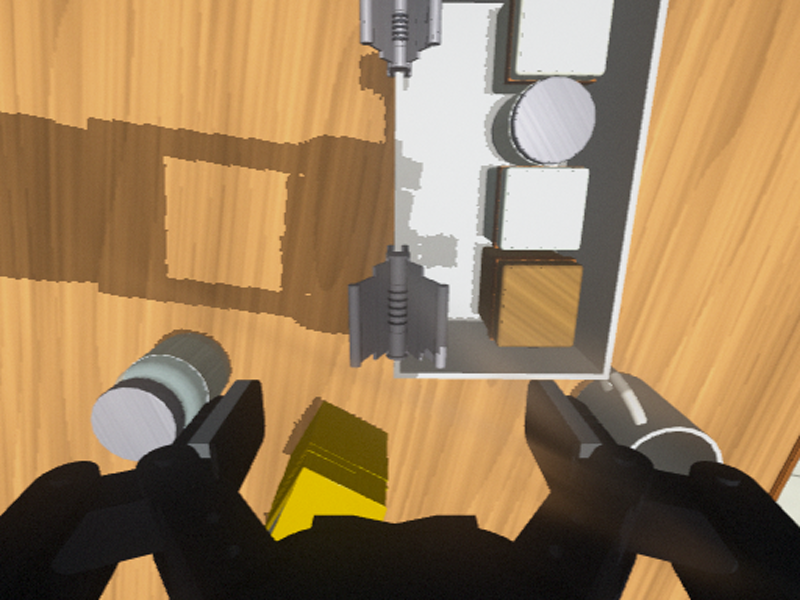

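The wide clip is at (398,315) in the enlarged view, with levers at (353,325) and (442,325), and it lines up with the fingers. The small clip is at (400,30), the jar at (150,400).

```bash
python3 - <<'E'
from h import *
w=load('w1');k=512/800
R=Ro.from_euler('z',1.7695-np.pi/2).as_matrix()
for n,u,v,z in(('bL0',353,285,.16),('bL1',354,366,.16),('aR0',442,283,.16),('aR1',441,366,.16),('bar0',399,250,.126),('bar1',398,360,.126),('rim',394,120,.11),('rimcorner',396,377,.11)):
    p=atz(w,u*k,v*k,z); print(n,np.round(p,4),'rel tcp in clip-ish frame',np.round(R.T@(p-observe()['tool_pos']),4))
E
```

```text
bL0 [0.51   0.1287 0.16  ] rel tcp in clip-ish frame [-0.0192  0.0178 -0.0965]
bL1 [0.518  0.0858 0.16  ] rel tcp in clip-ish frame [-0.0198 -0.0258 -0.0965]
aR0 [0.5528 0.1384 0.16  ] rel tcp in clip-ish frame [ 0.0247  0.0189 -0.0965]
aR1 [0.5625 0.0948 0.16  ] rel tcp in clip-ish frame [ 0.0256 -0.0257 -0.0965]
bar0 [0.5303 0.1446 0.126 ] rel tcp in clip-ish frame [ 0.0038  0.0294 -0.1305]
bar1 [0.5431 0.079  0.126 ] rel tcp in clip-ish frame [ 0.0035 -0.0374 -0.1305]
rim [0.5138 0.2118 0.11  ] rel tcp in clip-ish frame [ 0.001   0.0985 -0.1465]
rimcorner [0.5459 0.0601 0.11  ] rel tcp in clip-ish frame [ 0.0024 -0.0565 -0.1465]
```

>>> apply_moves:
  plan:
    - [1, -0.004, 0.003, 0, 0]
    - [1, -0.004, 0.003, 0.045, 0]
    - [1, -0.004, 0.003, 0.075, 0]
    - [1, -0.004, 0.003, 0.088, 0]
    - [1, -0.004, 0.003, 0.088, 0]
    - [1, -0.004, 0.003, 0.088, 0]

```text
time_s: 2.45
tool_pos: [0.537, 0.1108, 0.1696]
tool_rot: [3.14, 0.0, 1.768]
wrist_force: [0.4, 0.1, 0.8]
width: 0.0853
```

```bash
python3 - <<'E'
from h import *
w=snap('wrist','w2');s=observe();print(s['tool_pos'],s['wrist_force'])
cv2.imwrite('pics/w2b.png',cv2.imread('pics/w2.png'))
E
```

```text
[0.53700469 0.11082152 0.16958902] [-0.56221594  0.37864985  0.37708656]
```

View pics/w2b.png

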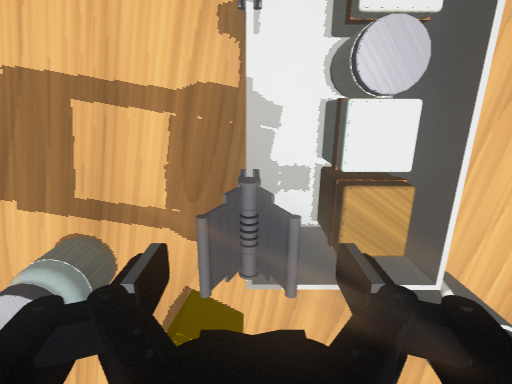

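```bash
python3 - <<'E'
from h import *
w=load('w2');s=observe();R=Ro.from_euler('z',1.768-np.pi/2).as_matrix()
for u,v,z in((204,217,.16),(206,296,.16),(294,217,.16),(293,296,.16),(249,182,.126),(249,277,.126)):
    print(np.round(R.T@(atz(w,u,v,z)-s['tool_pos']),4))
E
```

```text
[-0.0218  0.0229 -0.0096]
[-0.0228 -0.0209 -0.0096]
[ 0.0209  0.023  -0.0096]
[ 0.0223 -0.0209 -0.0096]
[-0.0007  0.0314 -0.0436]
[-0.0009 -0.0316 -0.0436]
```

Centred to within 1 mm. Close on the levers.

>>> apply_moves:
  plan:
    - [-1, 0, 0, 0, 0]
    - [-1, 0, 0, 0, 0]
    - [-1, 0, 0, 0, 0]
    - [-1, 0, 0, 0, 0]
    - [-1, 0, 0, 0, 0]
    - [-1, 0, 0, 0, 0]
    - [-1, 0, 0, 0, 0]
    - [-1, 0, 0, 0, 0]
  grip_force: 35

```text
time_s: 3.5
tool_pos: [0.5364, 0.1108, 0.1683]
tool_rot: [-3.142, 0.0, 1.768]
wrist_force: [-0.0, -0.1, -1.2]
width: 0.0192
```

>>> apply_moves:
  plan:
    - [-1, 0, 0, -0.01, 0]
    - [-1, 0, 0, -0.025, 0]
    - [-1, 0, 0, -0.045, 0]
    - [-1, 0, 0, -0.07, 0]
    - [-1, 0, 0, -0.1, 0]
    - [-1, 0, 0, -0.1, 0]
    - [-1, 0, 0, -0.1, 0]

```text
time_s: 4.38
tool_pos: [0.5363, 0.1108, 0.2684]
tool_rot: [3.142, 0.0, 1.768]
wrist_force: [0.5, -0.3, -0.6]
width: 0.0197
```

```bash
python3 - <<'E'
from h import *
w=snap('wrist','w3');a=snap('scene','s3');b=snap('side','d3')
def r(f,x0,y0,x1,y1,k): return cv2.resize(cv2.imread(f'pics/{f}.png')[y0:y1,x0:x1],None,fx=k,fy=k,interpolation=cv2.INTER_CUBIC)
o=np.zeros((600,800,3),np.uint8)
o[:288,:384]=cv2.resize(cv2.imread('pics/w3.png'),(384,288))
o[:300,390:790]=r('s3',260,110,400,215,400/140)[:300]
o[300:600,:400]=r('d3',150,70,290,175,400/140)[:300]
cv2.imwrite('pics/c4.png',o)
E
```

```text
(no output)
```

View pics/c4.png

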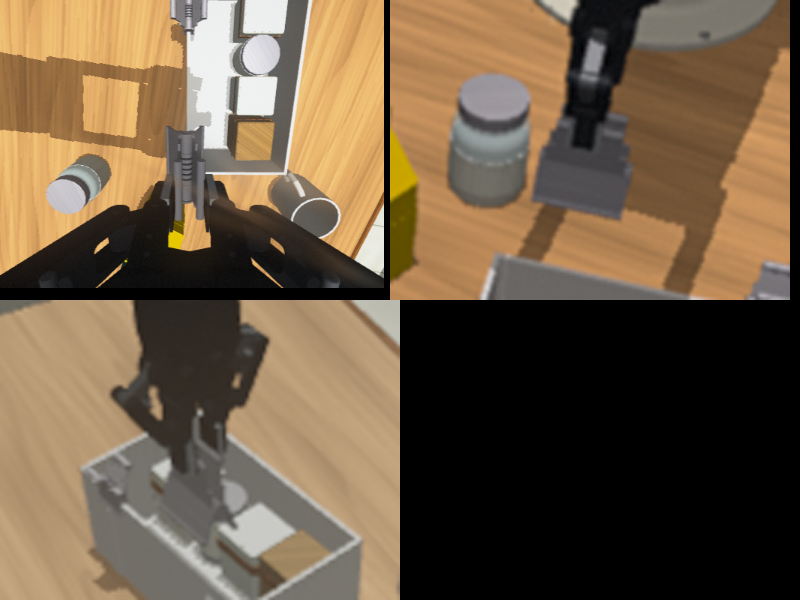

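```bash
python3 - <<'E'
from h import *
a=load('s3');b=load('d3');w=load('w3');T=np.array([.5363,.1108,.2684]);R=Ro.from_euler('z',1.768-np.pi/2).as_matrix()
for dz in(-.036,-.042,-.048):
    P=lambda x,y,z:T+R@np.array([x,y,dz+z])
    print(dz,'scene tip a lower edge',[np.round(proj(a,P(.017,y,-.0288)),1) for y in(-.031,.031)],'side tips a,b y-', [np.round(proj(b,P(x,-.031,-.027)),1) for x in(.0155,-.0155)],'wrist barrel ends top',[np.round(proj(w,P(0,y,0)),1) for y in(.031,-.031)],'lever tops', [np.round(proj(w,P(x,y,.04)),1) for x in (-.008,.008) for y in (.0215,-.0215)])
i=cv2.imread('pics/d3.png')[110:180,190:260];j=cv2.imread('pics/w3.png')[150:300,200:310]
o=np.zeros((600,800,3),np.uint8);o[:420,:420]=cv2.resize(i,(420,420),interpolation=cv2.INTER_CUBIC);o[:600,430:430+360]=cv2.resize(j,None,fx=4,fy=4,interpolation=cv2.INTER_CUBIC)[:600,:360]
cv2.imwrite('pics/c5.png',o)
E
```

```text
-0.036 scene tip a lower edge [array([307.3, 174.7]), array([339.4, 181.5])] side tips a,b y- [array([233.9, 142.6]), array([223.4, 148.7])] wrist barrel ends top [array([250.2, 186.1]), array([250.4, 283.1])] lever tops [array([231.1, 231.6]), array([233. , 315.2]), array([268.3, 231.7]), array([266.8, 315.2])]
-0.042 scene tip a lower edge [array([307. , 176.9]), array([338.9, 183.7])] side tips a,b y- [array([234. , 144.5]), array([223.5, 150.6])] wrist barrel ends top [array([250.3, 183.4]), array([250.4, 277.6])] lever tops [array([232. , 226.1]), array([233.7, 306.7]), array([267.6, 226.1]), array([266.2, 306.8])]
-0.048 scene tip a lower edge [array([306.7, 179.1]), array([338.5, 185.9])] side tips a,b y- [array([234.1, 146.4]), array([223.7, 152.5])] wrist barrel ends top [array([250.4, 180.9]), array([250.5, 272.4])] lever tops [array([232.9, 221.1]), array([234.5, 299. ]), array([266.9, 221.1]), array([265.6, 299. ])]
```

View pics/c5.png

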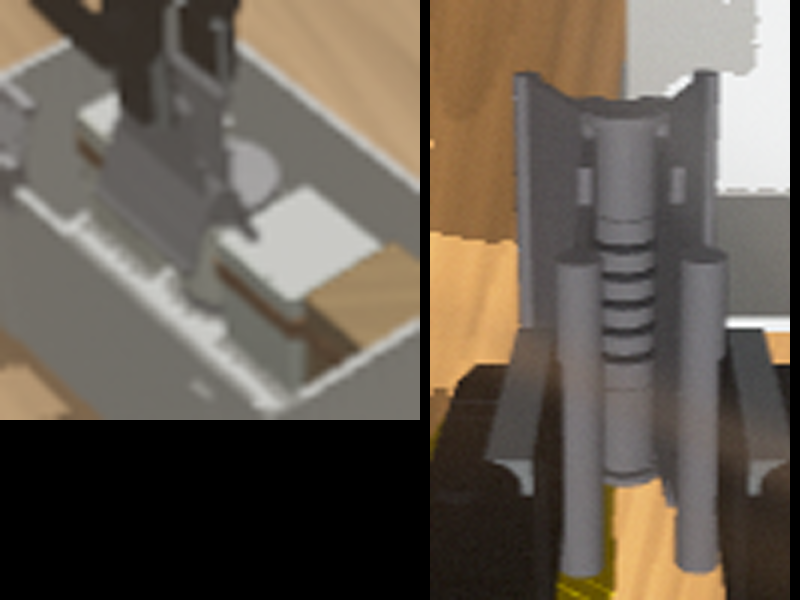

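```bash
cat > fit.py <<'E'
from h import *
from scipy.optimize import least_squares
a=load('s3');w=load('w3');T=np.array([.5363,.1108,.2684]);R=Ro.from_euler('z',1.768-np.pi/2).as_matrix()
q=lambda x,y:((x-430)/4+200,y/4+150)
obs=[]
for x,y,sx,sy in((578,256,-1,1),(704,256,1,1),(583,571,-1,-1),(697,569,1,-1)): obs.append((w,q(x,y),'L',sx,sy))
for x,y,sx,sy in((528,76,-1,1),(706,74,1,1)): obs.append((w,q(x,y),'T',sx,sy))
obs.append((a,(310.8,180.9),'T',1,-1));obs.append((a,(341.2,185.2),'T',1,1))
def pt(v,k,sx,sy):
    o,(th,ps,ro),lx,tx=v[:3],v[3:6],v[6],v[7]
    p=np.array([sx*lx,sy*.0215,.040]) if k=='L' else np.array([sx*tx,sy*.031,-.027])
    return T+R@(o+Ro.from_euler('xyz',[th,ro,ps]).as_matrix()@p)
def res(v):
    r=[proj(c,pt(v,k,sx,sy))-uv for c,uv,k,sx,sy in obs]
    return np.r_[np.ravel(r),(v[6]-.007)/.001,(v[7]-.0155)/.001]
s=least_squares(res,[0,0,-.045,0,0,0,.007,.0155])
print(np.round(s.x,4));print(np.round(res(s.x),1))
v=s.x
for k in(1,-1): print('tip centre rel tcp',np.round(R.T@((pt(v,'T',k,1)+pt(v,'T',k,-1))/2-T),4))
E
python3 fit.py
```

```text
[-0.0009  0.0022 -0.0502 -0.0077  0.005   0.0547  0.0074  0.0155]
[-0.1  0.6 -0.5 -0.1  0.3  0.1  0.4 -0.5 -0.  -0.9  0.3 -1.  -2.7 -2.5
 -1.4  0.1  0.4  0. ]
tip centre rel tcp [ 0.0132  0.0021 -0.078 ]
tip centre rel tcp [-0.0178  0.0019 -0.0763]
```

The fit is clean: the clip is upright, with its tips 77 mm below the TCP. Carrying it over the carton at the same height.

>>> apply_moves:
  plan:
    - [-1, -0.03, -0.009, 0, 0]
    - [-1, -0.07, -0.022, 0, 0]
    - [-1, -0.115, -0.036, 0, 0]
    - [-1, -0.16, -0.049, 0, 0]
    - [-1, -0.205, -0.063, 0, 0]
    - [-1, -0.245, -0.076, 0, 0]
    - [-1, -0.275, -0.085, 0, 0]
    - [-1, -0.29, -0.09, 0, 0]
    - [-1, -0.296, -0.0915, 0, 0]
    - [-1, -0.296, -0.0915, 0, 0]
    - [-1, -0.296, -0.0915, 0, 0]

```text
time_s: 5.9
tool_pos: [0.5049, -0.1966, 0.2684]
tool_rot: [3.142, -0.0, 1.769]
wrist_force: [-0.1, -0.3, -0.4]
width: 0.0195
```

```bash
python3 - <<'E'
from h import *
w=snap('wrist','w4');a=snap('scene','s4');b=snap('side','d4');s=observe();print(s['tool_pos'],s['tool_rot'],s['width'])
def r(f,x0,y0,x1,y1,k): return cv2.resize(cv2.imread(f'pics/{f}.png')[y0:y1,x0:x1],None,fx=k,fy=k,interpolation=cv2.INTER_CUBIC)
o=np.zeros((600,800,3),np.uint8)
o[:600,:440]=r('w4',200,150,310,300,4)
o[:300,450:800]=r('s4',160,80,230,140,5)[:300]
o[300:600,450:800]=r('d4',240,210,310,270,5)[:300]
cv2.imwrite('pics/c6.png',o)
E
```

```text
[ 0.50489305 -0.19679302  0.26842942] [3.14147189e+00 1.19099444e-04 1.76894613e+00] 0.019442603982387188
```

View pics/c6.png

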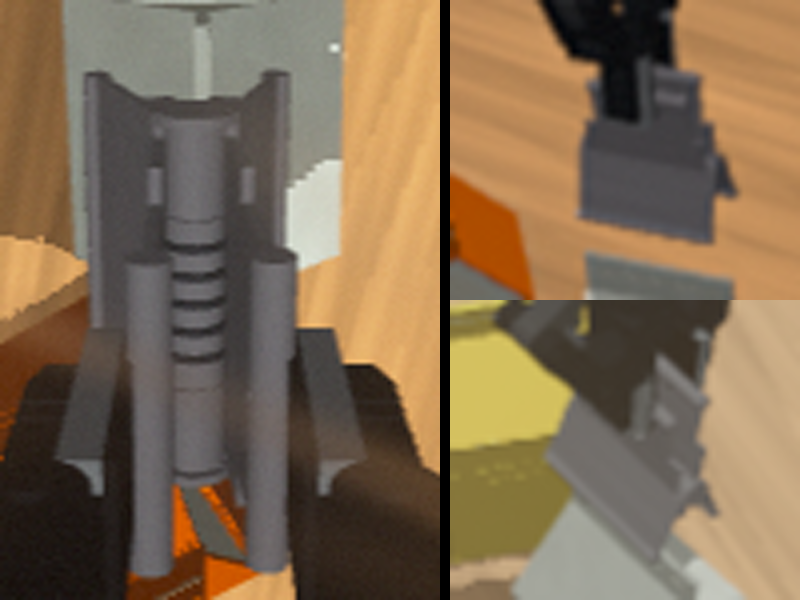

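Above the carton: in the wrist view the fin's line (203,25–95 in the crop) lies midway between the jaws. Numeric check of its position:

```bash
python3 - <<'E'
from h import *
w=load('w4');a=load('s4');b=load('d4');s=observe();T=s['tool_pos'];R=Ro.from_euler('z',1.769-np.pi/2).as_matrix()
for n,u,v in(('finend',202,26),('finmid',203,90)):
    print(n,np.round(R.T@(atz(w,u/4+200,v/4+150,.155)-T),4))
# fin in scene now: left top (586,254) right top (733,279)
for u,v in((586,254),(733,279)): print('scene fin',np.round(R.T@(atz(a,(u-450)/5+160,v/5+80,.155)-T),4))
C=np.array([.502,-.196,.155])
for sy in(1,-1): print('pred fin end wrist',proj(w,C+R@[0,sy*.035,0])*4-[800,600])
# side tip a ends
for sx in(1,-1):
  for sy in(1,-1):
    p=T+R@[-.0023+sx*.0155,.002+sy*.031,-.077]
    print(sx,sy,'scene crop',np.round((proj(a,p)-[160,80])*5+[450,0]),'side crop',np.round((proj(b,p)-[240,210])*5+[450,300]))
E
```

```text
finend [-0.0002  0.0353 -0.1134]
finmid [-0.      0.0221 -0.1134]
scene fin [ 0.0003 -0.0296 -0.1134]
scene fin [-0.0031  0.0392 -0.1134]
pred fin end wrist [189.82726762  20.81053822]
pred fin end wrist [191.08893517 337.99306239]
1 1 scene crop [704. 234.] side crop [609. 400.]
1 -1 scene crop [569. 207.] side crop [719. 502.]
-1 1 scene crop [728. 192.] side crop [550. 444.]
-1 -1 scene crop [596. 166.] side crop [660. 549.]
```

>>> apply_moves:
  plan:
    - [-1, 0, 0.0015, 0, 0]
    - [-1, 0, 0.0015, 0.01, 0]
    - [-1, 0, 0.0015, 0.022, 0]
    - [-1, 0, 0.0015, 0.034, 0]
    - [-1, 0, 0.0015, 0.043, 0]
    - [-1, 0, 0.0015, 0.048, 0]
    - [-1, 0, 0.0015, 0.048, 0]
    - [-1, 0, 0.0015, 0.048, 0]
    - [-1, 0, 0.0015, 0.048, 0]

```text
time_s: 7.18
tool_pos: [0.5063, -0.1972, 0.2207]
tool_rot: [3.141, 0.001, 1.768]
wrist_force: [1.1, 0.3, -0.3]
width: 0.0197
```

```bash
python3 - <<'E'
from h import *
w=snap('wrist','w5');a=snap('scene','s5');b=snap('side','d5');s=observe();print(s['tool_pos'],s['tool_rot'],s['width'],s['wrist_force'])
def r(f,x0,y0,x1,y1,k): return cv2.resize(cv2.imread(f'pics/{f}.png')[y0:y1,x0:x1],None,fx=k,fy=k,interpolation=cv2.INTER_CUBIC)
o=np.zeros((600,800,3),np.uint8)
o[:600,:440]=r('w5',200,150,310,300,4)
o[:300,450:800]=r('s5',160,110,230,170,5)[:300]
o[300:600,450:800]=r('d5',240,225,310,285,5)[:300]
cv2.imwrite('pics/c7.png',o)
E
```

```text
[ 0.50626856 -0.19713037  0.22049766] [3.14142708e+00 2.82875502e-04 1.76811773e+00] 0.01977308943962421 [ 0.30920352 -0.99671477 -0.27895691]
```

View pics/c7.png

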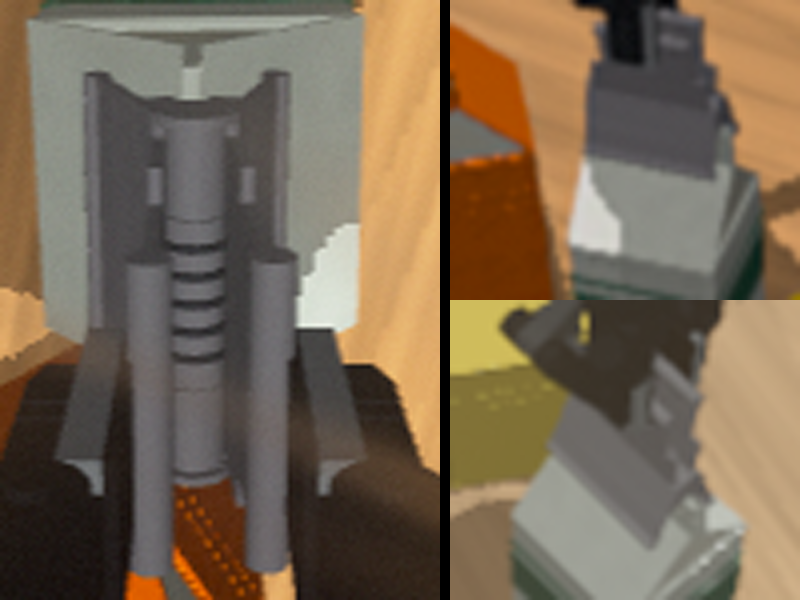

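```bash
python3 - <<'E'
from h import *
i=cv2.imread('pics/s0.png').astype(int);j=cv2.imread('pics/s5.png').astype(int)
print('carton lower-part diff',np.abs(i-j)[168:192,186:222].max(-1).mean())
s=observe();print(s['wrist_force'],s['width'],np.abs(s['joint_vel']).max(),s['time_s'])
job_done()
E
```

```text
carton lower-part diff 5.599537037037037
[ 0.30920352 -0.99671477 -0.27895691] 0.01977308943962421 0.0016520228061606876 7.325
the job is handed in; nothing more can be done
```

I took the wide clip off the box rim by its levers and carried it to the white carton. I handed the job in with the clip held gaping astride the fin, at about 7.3 s of the 35 s allowed. No verdict came back.

**Clip position:** By the image fit, the lip tips are about 12 mm below the fin's top edge. The clip is centred to about 2 mm and lies within about 0.02 rad of the fin's line.

**Grip:** The fingers hold 19.8 mm over the levers. That is slightly less than the 22 mm you gave for fully open, so I take the clip to be at its stop. I did not measure the opening angle directly.

**Contact:** The wrist force was about 1 N (sensor noise), so I saw no sign of touching the carton.

**Where checks disagreed:**
- The scene and side cameras differed by about 6–7 mm along y. I relied on the wrist view, which fell between them.
- The clip sat about 8 mm lower in the fingers than planned, and I allowed for that in the final height.
- My before-and-after check that the carton had not moved is weak: the pixel difference was 5.6 of 255, probably from shadow. The carton looked in place in the last picture.

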